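Set a stem clamp to its gauge blade

TASK

Two identical stem clamps stand on the herbarium bench; one has a brass gauge blade with an orange handle standing in its jaw gap. Turn that clamp's black bar knob clockwise until the sprung rubber pad holds the blade lightly against the fixed jaw, so that it just drags, without squeezing it hard, then let go. Leave the blade in the gap and leave the other clamp's knob alone.

Things in the scene. Friction and masses are not known exactly. Their poses are not given: they have to be found in the camera images.
- screw (a joint): Screw of the clamp with the blade, rad, grows CLOCKWISE from above; range 0-2.1, starts 0.2-0.65, stays where left (0.08 N m). Drives the jaw 7 mm/rad. Pad meets the blade at 1.15-1.3; from 1.3 the blade is nipped and the pad's spring yields (0.7 N per 0.1 rad; solid at 2.0). Good: 1.35-1.8, best 1.57: white-marked knob end points straight away from the jaws (clamp's -y); at 0 it points to +x.
- screw_axis (a point): On the screw's axis, 68 mm above the bench, where to grip the knob: black bar 46 x 14 mm, 48-80 mm above the bench, on a brass disc of 42 mm. All else on the bolted-down clamp is below 48 mm. Site is fixed to the clamp: z up, x, y the clamp's axes; the bar lies along x turned clockwise by the screw angle. Pad face at y = 50 mm + 7 mm/rad, moving to +y; fixed jaw face at y = 63.1 mm.
- gauge: Loose 60 g gauge blade on edge in the jaw gap: brass strip 4 mm thick (y), 31 mm high, x = -32 to 34 mm from its origin; orange handle 36 x 18 x 22 mm at x = -72 to -36 mm. Origin on the underside, mid thickness, 12 mm above the bench (on the clamp's base). It starts at y = 60.1 mm, x within 4 mm of 0 in the frame of screw_axis, axes parallel to the clamp's.
- spare_screw (a joint): Screw of the other, identical clamp, with no blade in its gap (rad). It starts between 0.35 and 0.55 and must be left alone.
Not all that is in view belongs to the job. What is shaped like the part that bears screw but red is not meant. There is more than one size of the gauge; the job needs the larger.

How it is judged:
By the outcome, as a careful person would: the job done as asked, in the order asked, and still so for the second after the job is handed in, with the robot touching nothing.
It also fails if it takes over 32 s, if anything falls off the work surface, if the arm or the gripper's body presses on something with over 40 N, if the wrist force passes 120 N, or if a joint passes its speed limit or range.

ROBOT

A 6-joint arm with a two-finger parallel gripper is mounted at the origin on the work surface. World frame = base frame: x ahead of the robot, y to its left, z up, the work surface at z = 0. Lengths are in m, angles in rad, forces in N, time in s.
With the tool pointing down it reaches from about 0.35 to 0.775 m from the base axis. Payload 5.5 kg.
Tool frame: the origin (TCP) lies at the very end of the fingers, on their centre line; the grasp point (between the pads) lies 19 mm behind it (env.grip_depth is the distance from the TCP to the grasp point, in m); z points along the fingers, y is the direction in which the jaws open and shut (so a half turn about z gives the same grasp; the last joint's range is limited). The gripper opens to 85 mm and grips with 20 to 120 N. Pads are 22 mm wide; open, the fingers measure 114 mm over their backs; the gripper's body (76 mm by 85 mm) begins 54 mm behind the grasp point. The pads swing forward as they close: fully open they stand 13 mm farther back than shut.
Start: joints at [-1.47, 0.313, 0.046, 1.304, 0, 1.431], TCP at [0.137, -0.558, 0.204] pointing down, gripper open.
Joint ranges: [-2.76, 2.76], [-0.86, 1.69], [-1.03, 1.26], [-2.2, 2.34], [-1.47, 1.5], [-3.14, 3.14]. Speed limits (rad/s): [2.57, 2.57, 3.14, 3.14, 3.14, 3.14].

INTERFACE

Orientations are given as a unit quaternion [w, x, y, z].
In Python, from workcell import env gives the robot as it stands.
- The arm moves only by the tool step_arm, never from a script. Its argument "series" is a list of rows, each a list of 3 entries, a list of its own where there are three numbers: the shift along the world's x, y, z in cm, then the turn about the world's z in rad, then the closure in counts, from 0 (fully open) to 255 (shut). A call has 1 to 5 rows; each row is the pose to reach, as a shift and turn from the pose measured when the call began; what a row does not reach only later rows make up. A row lasts 1/8 s, in which the tool goes at most 62.5 mm and 10.7 degrees, less where a joint would pass 70% of its speed; a pose out of reach is approached as far as the arm can. A call with a gripper value outside its range is refused whole. The fingers move at their own pace and stop on an object; "newtons" is the grip in N (left out, the last holds). Time passes only in rows, so rows that repeat a pose let the fingers close. It gives the time, the measured TCP pose, the force and the opening at its end, in the units of the state.
- env.get_state(): the state, without advancing time (a new reading comes with each control period).
- env.read_camera(name): name is "scene" or "top" or "wrist"; returns a dict with "frame" (384x512x3 uint8, red, green, blue), "vertical_fov" (degrees; the focal length in pixels is half the picture's height over the tangent of half this angle, whatever the lens; pixels are square), "cx", "cy" (the principal point, pixels), "camera_from_world" (4x4, takes a point from world to camera coordinates). Camera axes: x right, y down, z forward; pixel columns grow to the right and rows downward; lengths in m; the calibration is good to about 2 mm. A picture is of the moment at which its call begins. There is no depth.
- env.hand_in(): hands the job in, once; it reports no verdict.
The state is a dict: "clock": time; "joint_pos": joint angles; "qvel": joint speeds; "tau": joint torques, N m; "tcp_pos": TCP position; "orientation": TCP orientation; "wrist_force": force on the tool from outside, world axes, zero at the start; "ft_torque": the same for the moment, N m; "finger_gap": finger opening in m.
Only numpy, scipy, OpenCV 4.12 (cv2) and the standard library are available. Lean on these libraries where they do the work, as an engineer would, in place of code of your own. Each camera call takes 0.05 s, during which the arm holds its last target.

## Working session

There is one attempt and no reset: what is moved stays moved. The work goes in short steps, Python scripts to look and compute and a tool call to move; the robot and the scene stay as the last step left them, time stands still between calls to the robot, and variables do not carry over. Pictures are saved under pics/ and viewed, and the job is handed in when it is done.

Besides the shell and the picture viewer there is one more tool, called as name([rows], argument=value, ...), one row to a line, values as JSON. step_arm: Moves the arm, as the interface text tells. Its arguments: {"type":"object","properties":{"series":{"type":"array"},"newtons":{"type":"number"}},"required":["series"]}

```bash
mkdir -p pics; cat > h.py <<'E'
import numpy as np, cv2, json, pickle
from workcell import env
def snap(name,fn):
    d=env.read_camera(name); pickle.dump(d,open(f'pics/{fn}.pkl','wb'))
    cv2.imwrite(f'pics/{fn}.png',d['frame'][:,:,::-1]); return d
def load(fn): return pickle.load(open(f'pics/{fn}.pkl','rb'))
def F(d): return d['frame'].shape[0]/2/np.tan(np.radians(d['vertical_fov'])/2)
def proj(d,p):
    T=np.array(d['camera_from_world']); q=T[:3,:3]@np.array(p)+T[:3,3]; f=F(d)
    return np.array([d['cx']+f*q[0]/q[2], d['cy']+f*q[1]/q[2]])
def ray(d,u,v,z):
    T=np.array(d['camera_from_world']); R=T[:3,:3]; c=-R.T@T[:3,3]
    r=R.T@np.array([(u-d['cx'])/F(d),(v-d['cy'])/F(d),1]); return c+r*(z-c[2])/r[2]
def crop(fn,x0,y0,x1,y1,s,out):
    im=cv2.imread(f'pics/{fn}.png')[y0:y1,x0:x1]; cv2.imwrite(f'pics/{out}.png',cv2.resize(im,None,fx=s,fy=s,interpolation=cv2.INTER_CUBIC))
E
python3 - <<'E'
from h import *
for n in('scene','top','wrist'):
    d=snap(n,n+'0'); T=np.array(d['camera_from_world']); print(n,F(d),d['cx'],d['cy'],(-T[:3,:3].T@T[:3,3]).round(3))
print(env.get_state())
E
```

```text
scene 429.21546219158995 251.20116655649346 191.88091937022315 [1.084 0.517 0.586]
top 461.7964090544422 258.2294990502799 186.45781271746384 [ 0.342 -0.036  1.17 ]
wrist 288.1039091417283 251.04064338495675 192.3223199577444 [ 0.216 -0.538  0.372]
{'clock': 0.15, 'joint_pos': array([-1.46961070e+00,  3.13830589e-01,  4.52435597e-02,  1.30359185e+00,
        5.03571452e-05,  1.43119455e+00]), 'qvel': array([ 0.00057879, -0.00133494,  0.00343381, -0.00159045,  0.00039227,
        0.00156892]), 'tau': array([ 2.05280427e-03, -4.81067741e+01,  2.98814213e+01,  1.39417313e-02,
       -2.06566151e-04, -1.66756571e-06]), 'tcp_pos': array([ 0.13708255, -0.55799624,  0.20351368]), 'orientation': array([-6.90663275e-04,  9.92761193e-01,  1.20103021e-01,  3.84511553e-05]), 'wrist_force': array([-0.02440611, -0.26929082,  0.17658075]), 'ft_torque': array([ 0.01493524, -0.02815568, -0.0151569 ]), 'finger_gap': 0.08536371117458627}
```

View pics/scene0.png

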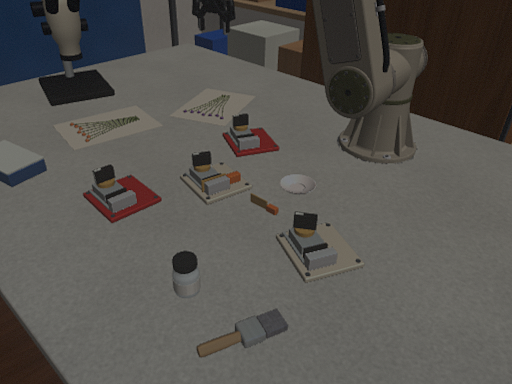

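View pics/top0.png

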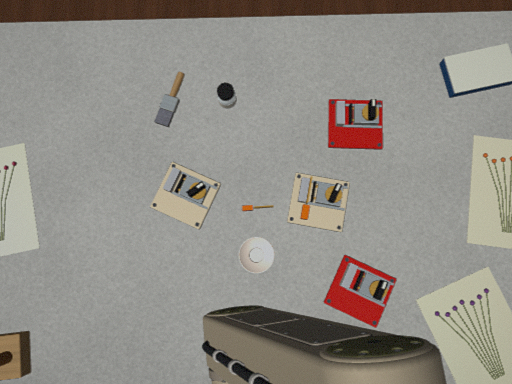

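View pics/wrist0.png

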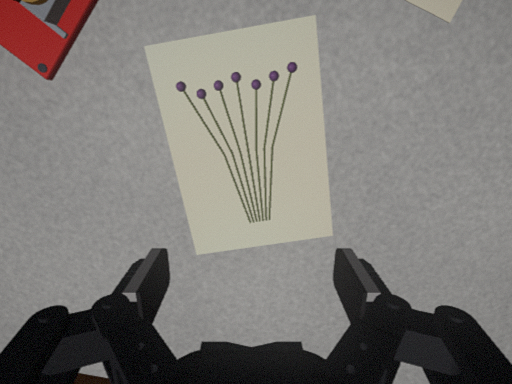

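```bash
python3 - <<'E'
from h import *
crop('top0',280,162,360,242,9,'top0c'); crop('scene0',170,140,260,205,8,'scene0c')
E
```

```text
(no output)
```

View pics/top0c.png

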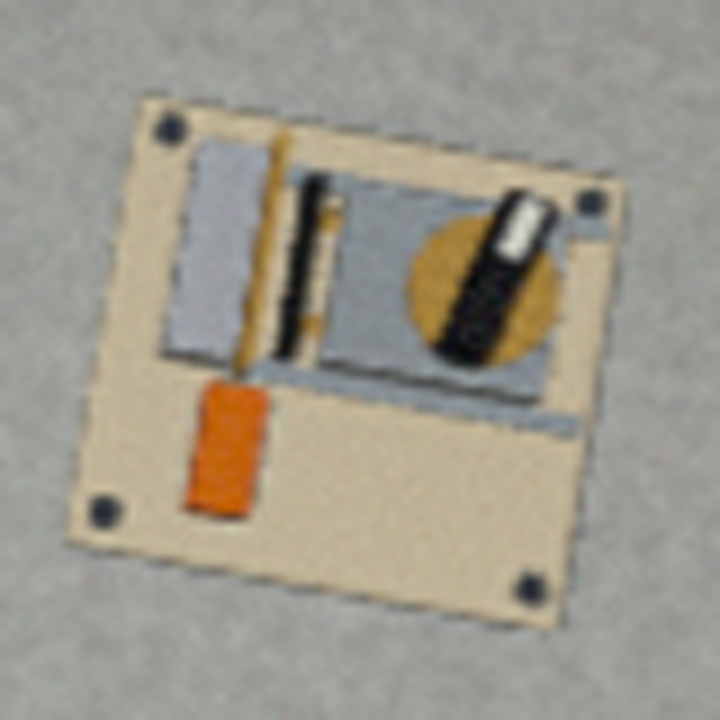

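View pics/scene0c.png

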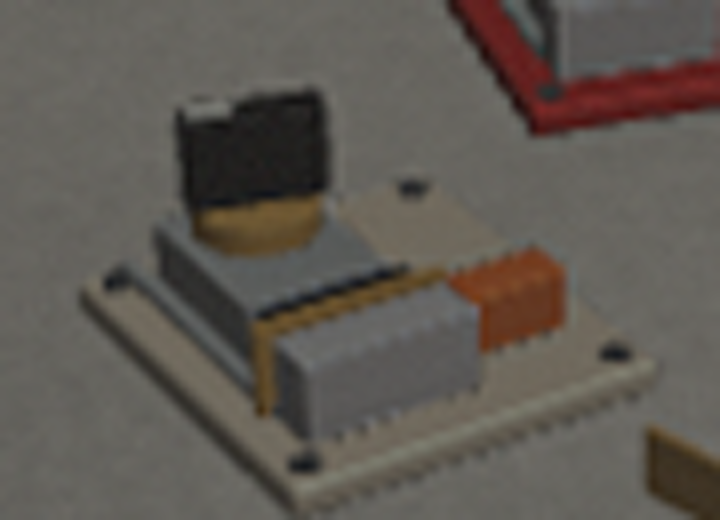

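```bash
python3 - <<'E'
from h import *
d=load('top0')
P=lambda u,v,z: ray(d,(u+.5)/9-.5+280,(v+.5)/9-.5+162,z)
c=[P(*p,.012) for p in((145,97),(628,178),(560,628),(70,545))]
for p in c: print(p.round(4))
a=lambda v: np.degrees(np.arctan2(v[1],v[0])).round(2)
print('sides',[np.linalg.norm(c[i]-c[i-1]).round(4) for i in range(4)])
print('x axis ang',a(c[0]-c[3]),a(c[1]-c[2]),'y ang',a(c[0]-c[1])-90,a(c[3]-c[2])-90)
b0,b1=P(462,360,.08),P(532,192,.08)
print(b0,b1,(b0+b1)/2,np.linalg.norm(b1-b0),a(b1-b0))
ax=P(485,293,.048);print('disc',ax)
B0,B1=P(240,370,.043),P(282,135,.043); print('blade',B0,B1,a(B1-B0),np.linalg.norm(B1-B0))
E
```

```text
[ 0.5621 -0.1179  0.012 ]
[ 0.5363 -0.2532  0.012 ]
[ 0.4102 -0.2285  0.012 ]
[ 0.4355 -0.0934  0.012 ]
sides [np.float64(0.1289), np.float64(0.1378), np.float64(0.1285), np.float64(0.1374)]
x axis ang -10.97 -11.11 y ang -10.790000000000006 -10.629999999999995
[ 0.47704735 -0.19449576  0.08      ] [ 0.52159306 -0.21485674  0.08      ] [ 0.4993202  -0.20467625  0.08      ] 0.04897846261573548 -24.56
disc [ 0.49925973 -0.20615325  0.048     ]
blade [ 0.47996997 -0.13937508  0.043     ] [ 0.54485352 -0.15302464  0.043     ] -11.88 0.06630373435147947
```

The clamp meant is the cream one at top-view (318,200). It has the orange handle and the larger blade. The cream clamp at (187,195) has no blade, so it's the spare. The red ones at (355,124) and (360,290) are decoys, and the small blade at (257,208) is loose. The enlarged crop confirms this: the white-marked end is at about (339,184), yaw is about -11°, the screw is at about 0.24 rad, and the axis is near (0.499,-0.205).

step_arm([
  [[4,4,0],0.18,0],
  [[8,8,0],0.36,0],
  [[12,12,0],0.54,0],
  [[16,16,0],0.72,0],
  [[20,20,0],0.9,0],
], newtons=40)

```text
clock: 0.78
tcp_pos: [0.338, -0.3565, 0.2034]
orientation: [-0.001, 0.84, 0.542, -0.0]
wrist_force: [0.2, -0.4, -0.4]
finger_gap: 0.0853
```

```bash
python3 - <<'E'
from h import *
s=env.get_state(); print(s['clock'],s['tcp_pos'],s['orientation'],s['joint_pos'])
E
```

```text
0.775 [ 0.33803398 -0.35648652  0.20336399] [-6.69009821e-04  8.40175168e-01  5.42314643e-01 -2.59606250e-04] [-9.75200923e-01  1.52737661e-01 -1.63479148e-01  1.25592883e+00
 -4.89105423e-04  1.02001249e+00]
```

step_arm([
  [[4,4,0],0.18,0],
  [[8,8,0],0.36,0],
  [[12,12,0],0.54,0],
  [[16,15,0],0.72,0],
  [[16.1,15.1,0],0.9,0],
])

```text
clock: 1.4
tcp_pos: [0.5011, -0.203, 0.2028]
orientation: [-0.001, 0.516, 0.857, -0.0]
wrist_force: [-0.3, -0.2, -0.9]
finger_gap: 0.0854
```

step_arm([
  [[0,0,0],0.18,0],
  [[0,0,0],0.36,0],
  [[0,0,0],0.54,0],
  [[0,0,0],0.67,0],
  [[0,0,0],0.67,0],
])

```text
clock: 2.02
tcp_pos: [0.501, -0.2028, 0.2025]
orientation: [-0.001, 0.206, 0.978, -0.0]
wrist_force: [0.5, 0.4, -0.5]
finger_gap: 0.0855
```

```bash
python3 - <<'E'
from h import *
snap('wrist','w1');s=env.get_state(); print(s['clock'],s['tcp_pos'],s['orientation'],s['joint_pos'])
q=s['orientation']; print('tool y ang',np.degrees(2*np.arctan2(q[2],q[1]))-90)
E
```

```text
2.075 [ 0.50097346 -0.20287307  0.2025791 ] [-7.51367202e-04  2.06882776e-01  9.78365378e-01 -3.73793542e-04] [-5.32605025e-01  2.47689546e-01 -4.64227687e-02  1.27787030e+00
 -1.18735937e-03 -1.15828719e-01]
tool y ang 66.12051699199674
```

View pics/w1.png

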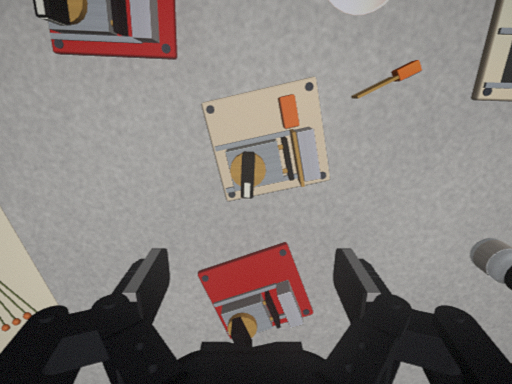

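```bash
python3 - <<'E'
from h import *
d=load('w1'); T=np.array(d['camera_from_world']);print((-T[:3,:3].T@T[:3,3]).round(3),T[:3,:3].round(2))
for p in((.501,-.203,.2),(.501,-.203,.08),(.4993,-.205,.08),(.36,-.2,.08)): print(p,proj(d,p).round(1))
print(ray(d,248,174,.08),ray(d,239,330,.08))
t=load('top0')
for p in((.4993,-.205,.08),): print(proj(t,p))
crop('w1',195,70,345,210,5,'w1c')
E
```

```text
[ 0.425 -0.169  0.371] [[ 0.4   0.92 -0.  ]
 [ 0.87 -0.38  0.32]
 [ 0.29 -0.13 -0.95]]
(0.501, -0.203, 0.2) [250.9 229.5]
(0.501, -0.203, 0.08) [251.1 179. ]
(0.4993, -0.205, 0.08) [248.7 178.3]
(0.36, -0.2, 0.08) [191.3  40.6]
[ 0.49472513 -0.20373419  0.08      ] [ 0.67718645 -0.2974268   0.08      ]
[334.92642445 192.19926988]
```

View pics/w1c.png

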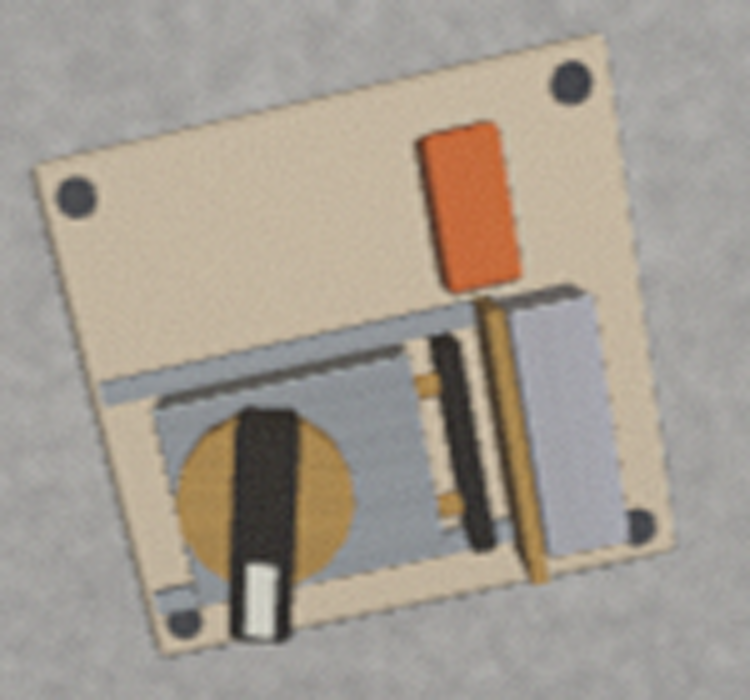

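```bash
cat > ov.py <<'E'
from h import *
def draw(fn,x,y,yaw,th,x0,y0,x1,y1,s,out):
    d=load(fn); im=cv2.resize(cv2.imread(f'pics/{fn}.png')[y0:y1,x0:x1],None,fx=s,fy=s,interpolation=cv2.INTER_CUBIC)
    def W(p,a):
        c,q=np.cos(a),np.sin(a); return (x+c*p[0]-q*p[1],y+q*p[0]+c*p[1],p[2])
    def line(pts,a,col):
        u=np.array([((proj(d,W(p,a))-[x0,y0]+.5)*s-.5) for p in pts]); cv2.polylines(im,[u.round().astype(int)],True,col,1)
    for z,col in((.08,(0,255,0)),(.048,(255,255,0))):
        line([(i*.023,j*.007,z) for i,j in((-1,-1),(1,-1),(1,1),(-1,1))],yaw-th,col)
    line([(.021*np.cos(t),.021*np.sin(t),.048) for t in np.linspace(0,6.28,40)],yaw,(255,0,255))
    line([(-.032,.0581,.043),(.034,.0581,.043),(.034,.0621,.043),(-.032,.0621,.043)],yaw,(0,0,255))
    cv2.imwrite(f'pics/{out}.png',im)
E
python3 - <<'E'
from ov import *
draw('w1',.4993,-.205,-.192,.237,195,70,345,210,5,'w1o')
draw('top0',.4993,-.205,-.192,.237,285,167,355,232,9,'t1o')
E
```

```text
(no output)
```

View pics/w1o.png

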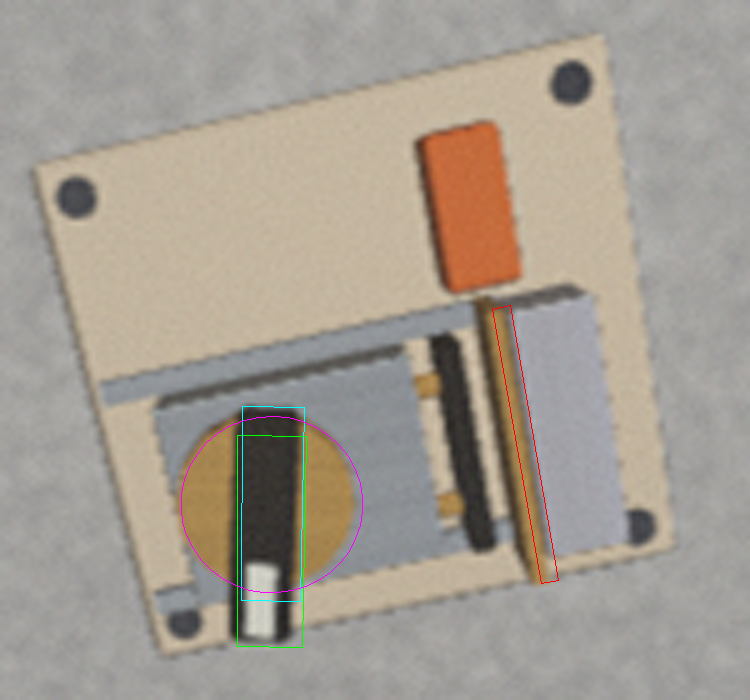

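View pics/t1o.png

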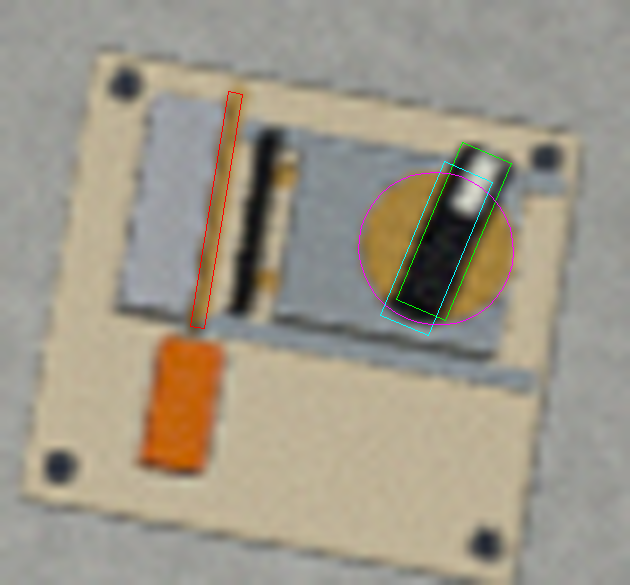

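step_arm([
  [[-0.2,-0.28,-4],-0.02,0],
  [[-0.2,-0.28,-8],-0.02,0],
  [[-0.2,-0.28,-12],-0.02,0],
  [[-0.2,-0.28,-14],-0.02,0],
  [[-0.2,-0.28,-14],-0.02,0],
])

```text
clock: 2.7
tcp_pos: [0.4974, -0.2048, 0.0608]
orientation: [-0.003, 0.218, 0.976, 0.0]
wrist_force: [-0.5, 0.3, -0.5]
finger_gap: 0.0852
```

```bash
python3 - <<'E'
from ov import *
snap('wrist','w2');s=env.get_state(); print(s['clock'],s['tcp_pos'],s['wrist_force'],s['joint_pos'])
q=s['orientation']; print('tool y ang',np.degrees(2*np.arctan2(q[2],q[1]))-90)
draw('w2',.4990,-.2057,-.192,.26,120,20,380,240,3,'w2o')
E
```

```text
2.75 [ 0.49849238 -0.20541827  0.06221489] [ 0.48373581  0.31641117 -0.828809  ] [-0.53910536  0.33260252 -0.28900919  0.95201652 -0.00114021 -0.10090414]
tool y ang 64.89301199852275
```

View pics/w2o.png

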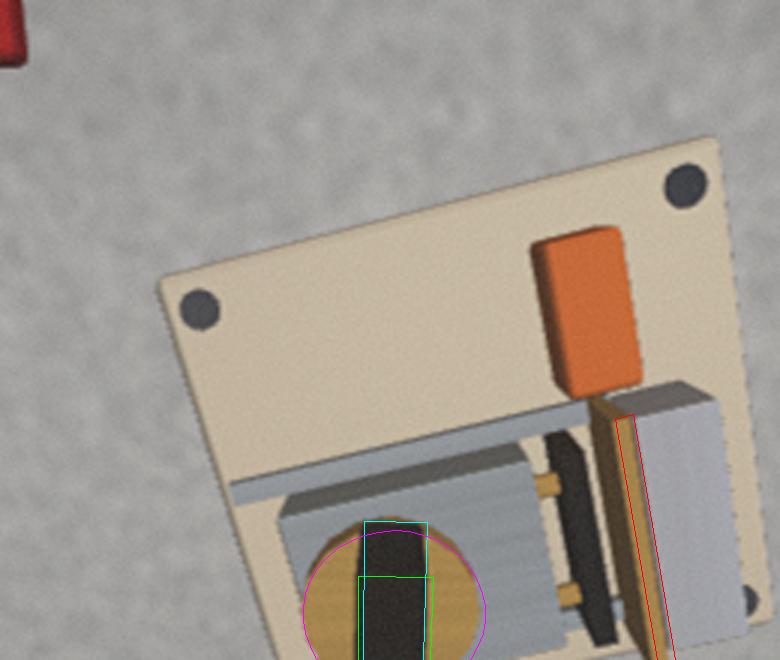

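step_arm([
  [[0,-0.05,-0.8],0,0],
  [[0,-0.05,-0.8],0,150],
  [[0,-0.05,-0.8],0,200],
  [[0,-0.05,-0.8],0,255],
  [[0,-0.05,-0.8],0,255],
], newtons=40)

```text
clock: 3.38
tcp_pos: [0.4987, -0.206, 0.0545]
orientation: [-0.001, 0.217, 0.976, -0.0]
wrist_force: [0.7, -1.2, -0.8]
finger_gap: 0.0124
```

step_arm([
  [[0,0,0],0,255],
  [[0,0,0],0,255],
])

```text
clock: 3.62
tcp_pos: [0.4987, -0.206, 0.0545]
orientation: [-0.001, 0.217, 0.976, -0.0]
wrist_force: [-0.0, 0.3, 0.4]
finger_gap: -0.0001
```

```bash
python3 - <<'E'
from ov import *
snap('wrist','w3');s=env.get_state(); print(s['clock'],s['tcp_pos'],s['wrist_force'],s['ft_torque'],s['finger_gap'],s['joint_pos'])
q=s['orientation']; print('tool y ang',np.degrees(2*np.arctan2(q[2],q[1]))-90)
E
```

```text
3.675 [ 0.49867857 -0.20598364  0.05449899] [ 0.50107112 -0.89910718  0.38105087] [-0.02018213 -0.02280762  0.03450368] -7.666709196719447e-05 [-0.53984354  0.34000466 -0.29934547  0.93373501 -0.00112692 -0.10164636]
tool y ang 64.89322479807086
```

View pics/w3.png

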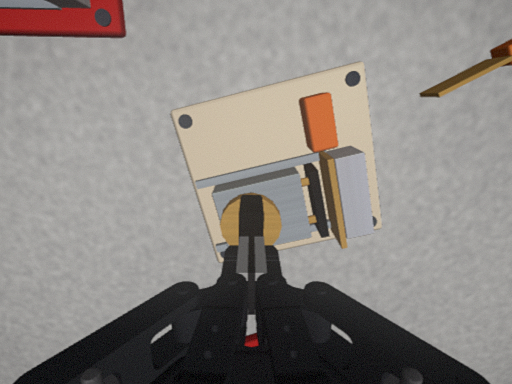

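```bash
python3 - <<'E'
from ov import *
d=load('w3')
for z in(.0545,.0735,.1): print(z,proj(d,(.4987,-.206,z)).round(1))
draw('w3',.4990,-.2057,-.192,.26,150,130,360,290,3.6,'w3o')
snap('scene','s3'); snap('top','t3'); crop('s3',160,100,270,210,6,'s3c')
E
```

```text
0.0545 [251.2 231. ]
0.0735 [251.2 245.5]
0.1 [251.1 271.8]
```

View pics/w3o.png

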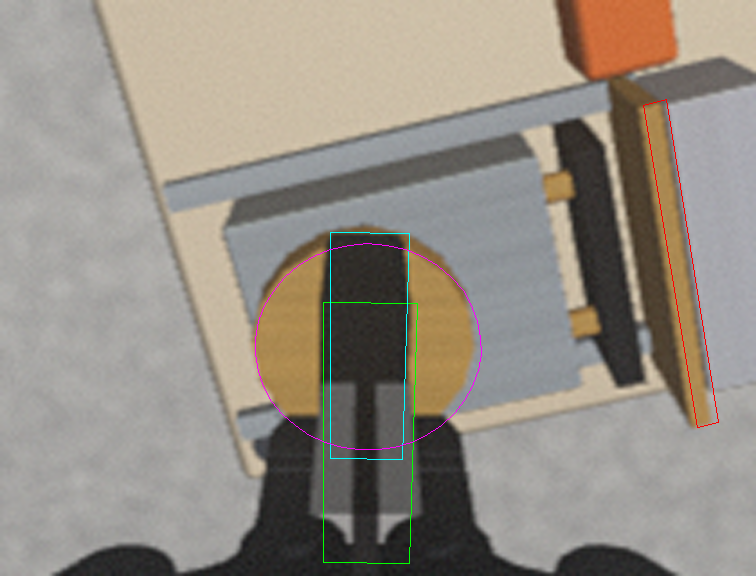

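View pics/s3c.png

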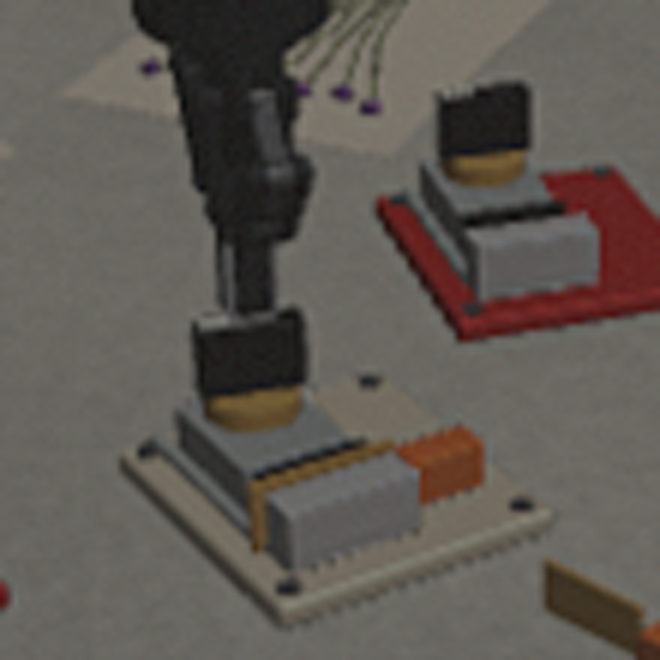

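View pics/t3.png

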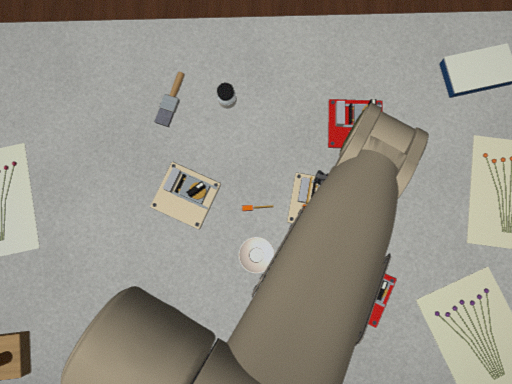

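```bash
python3 - <<'E'
from ov import *
d=load('s3')
for p in((.4987,-.206,.0545),(.4987,-.206,.08),(.4987,-.206,.1),(.48,-.21,.0545)): print(p,proj(d,p).round(1))
draw('s3',.4990,-.2057,-.192,.26,170,130,250,205,9,'s3o')
s=env.get_state(); print(s['clock'],s['finger_gap'],s['tcp_pos'])
E
```

```text
(0.4987, -0.206, 0.0545) [201.9 161.7]
(0.4987, -0.206, 0.08) [201.4 152.6]
(0.4987, -0.206, 0.1) [201.1 145.3]
(0.48, -0.21, 0.0545) [206.6 158.5]
3.775 3.429143117651018e-05 [ 0.49864452 -0.20597611  0.05445738]
```

View pics/s3o.png

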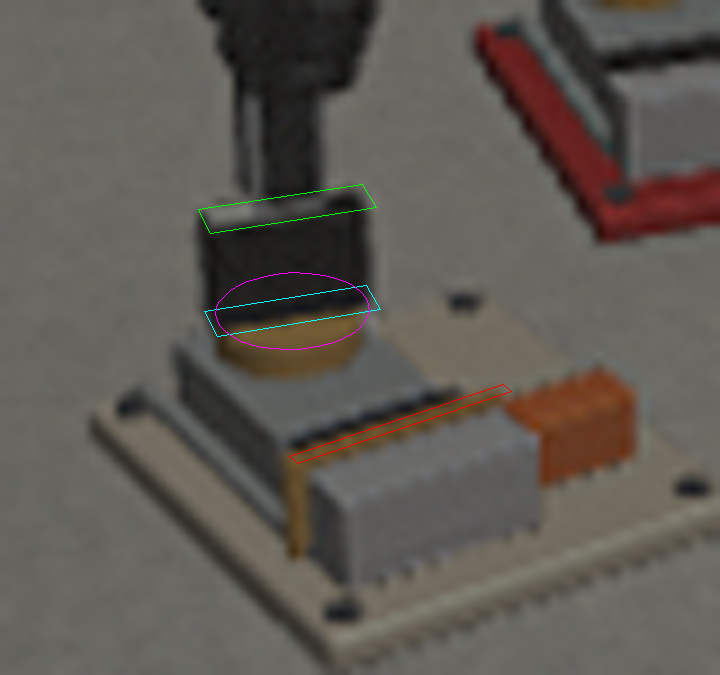

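```bash
python3 - <<'E'
from ov import *
im=cv2.imread('pics/w3.png')[185:345,190:315]; im=np.clip(im.astype(float)*2.2,0,255).astype(np.uint8)
a=cv2.resize(im,None,fx=3.7,fy=3.7,interpolation=cv2.INTER_CUBIC)
cv2.imwrite('pics/w3z.png',a)
im=cv2.imread('pics/s3.png')[125:180,175:235]; im=np.clip(im.astype(float)*3,0,255).astype(np.uint8)
cv2.imwrite('pics/s3z.png',cv2.resize(im,None,fx=10,fy=10,interpolation=cv2.INTER_CUBIC))
E
```

```text
(no output)
```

View pics/w3z.png

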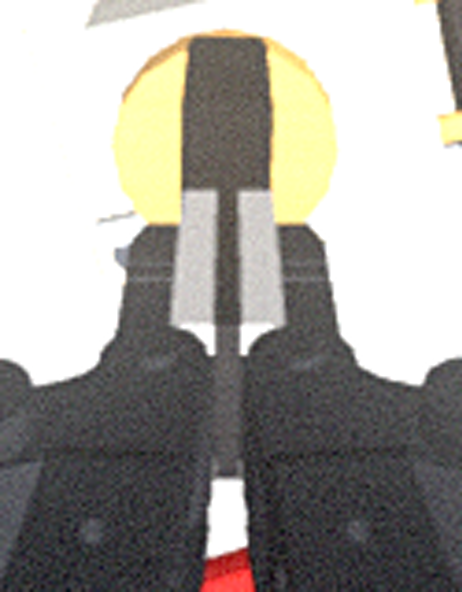

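View pics/s3z.png

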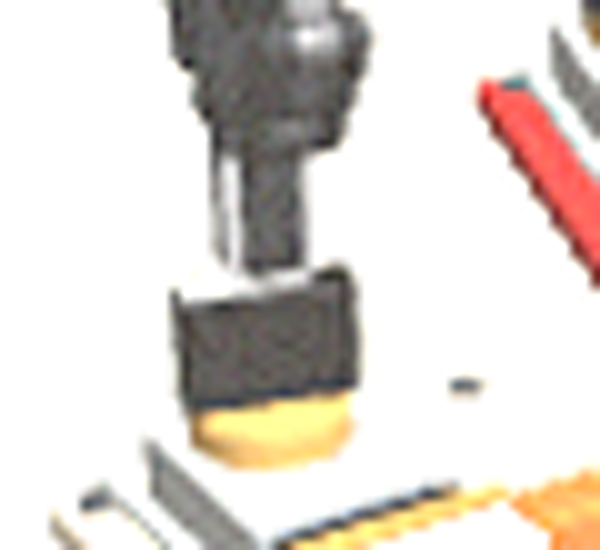

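The gap reads 0, and both pictures show closed tips ending at the bar's top. I'll raise the closed fingers to see where the tips really end.

step_arm([
  [[0,0,2],0,255],
  [[0,0,4],0,255],
  [[0,0,4],0,255],
])

```text
clock: 4.15
tcp_pos: [0.4998, -0.2067, 0.0959]
orientation: [0.0, 0.217, 0.976, -0.001]
wrist_force: [0.5, 0.3, -0.6]
finger_gap: -0.0002
```

```bash
python3 - <<'E'
from ov import *
d=snap('scene','s4');snap('wrist','w4');s=env.get_state(); p=s['tcp_pos'];print(s['clock'],p,s['finger_gap'],s['wrist_force'])
im=cv2.imread('pics/s4.png'); 
for k in(0,.019,.025): print(k,proj(d,p+[0,0,k]).round(1))
im=im[110:180,165:245]; im=np.clip(im.astype(float)*2,0,255).astype(np.uint8)
cv2.imwrite('pics/s4z.png',cv2.resize(im,None,fx=8,fy=8,interpolation=cv2.INTER_CUBIC))
im=cv2.imread('pics/w4.png')[150:345,170:335]; im=np.clip(im.astype(float)*2,0,255).astype(np.uint8)
cv2.imwrite('pics/w4z.png',cv2.resize(im,None,fx=3,fy=3,interpolation=cv2.INTER_CUBIC))
E
```

```text
4.25 [ 0.49858971 -0.20593686  0.09406482] -0.00039861769728153853 [-0.17557601 -0.25723754 -0.1112824 ]
0 [201.2 147.4]
0.019 [200.9 140.4]
0.025 [200.7 138.1]
```

View pics/s4z.png

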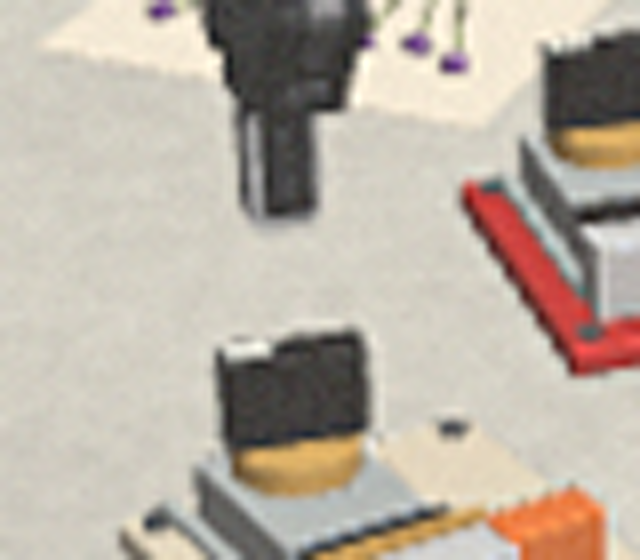

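View pics/w4z.png

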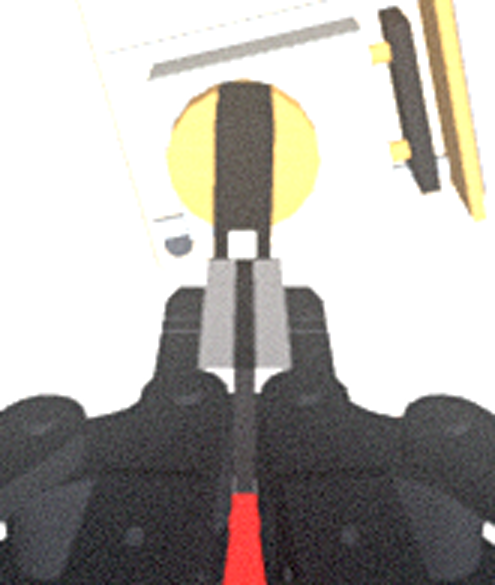

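The pictures settle it. In the scene view the tips are at about (199.5,137), where the reported TCP projects to (201,147), so the real finger ends lie about 26 mm above the TCP. The fingers closed just above the knob without touching it. I'll open, go down to TCP z≈0.034 (tips about 0.060), and grip again.

step_arm([
  [[0,0,0],0,0],
  [[0,0,0],0,0],
  [[0,0,0],0,0],
  [[0,0,0],0,0],
  [[0,0,0],0,0],
])

```text
clock: 4.88
tcp_pos: [0.4986, -0.2059, 0.094]
orientation: [-0.001, 0.217, 0.976, -0.0]
wrist_force: [0.8, -0.2, -0.3]
finger_gap: 0.0854
```

step_arm([
  [[0,-0.05,-2],0,0],
  [[0,-0.05,-4],0,0],
  [[0,-0.05,-5],0,0],
  [[0,-0.05,-6],0,0],
  [[0,-0.05,-6],0,0],
])

```text
clock: 5.5
tcp_pos: [0.4982, -0.2063, 0.0335]
orientation: [-0.002, 0.217, 0.976, -0.0]
wrist_force: [-0.1, 0.1, -0.4]
finger_gap: 0.0854
```

```bash
python3 - <<'E'
from ov import *
d=snap('scene','s5');s=env.get_state(); p=s['tcp_pos'];print(s['clock'],p,s['finger_gap'],s['wrist_force'])
im=cv2.imread('pics/s5.png')[110:190,155:255]; im=np.clip(im.astype(float)*2,0,255).astype(np.uint8)
cv2.imwrite('pics/s5z.png',cv2.resize(im,None,fx=7,fy=7,interpolation=cv2.INTER_CUBIC))
E
```

```text
5.55 [ 0.4985727  -0.20641774  0.03408356] 0.08527021895398111 [ 0.0459894   0.13355391 -0.18542501]
```

View pics/s5z.png

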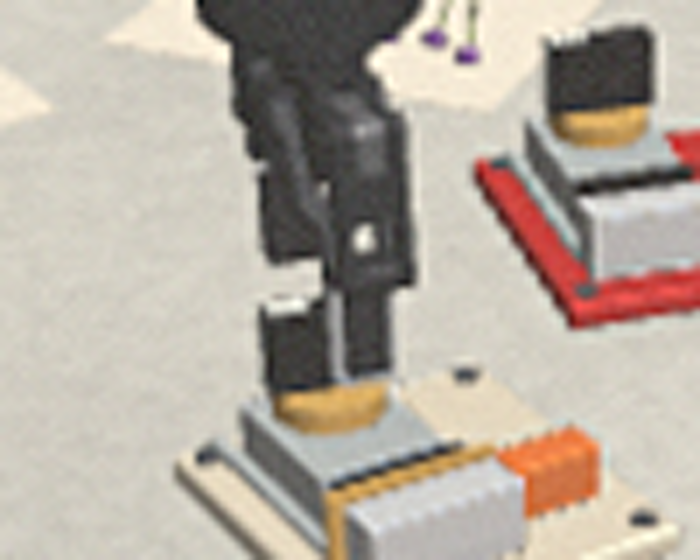

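```bash
python3 - <<'E'
from ov import *
d=load('s5');a=np.radians(64.9)
for z in(.05,.06,.07,.08): print(z,proj(d,(.4986+.0457*np.cos(a),-.2064+.0457*np.sin(a),z)).round(1))
E
```

```text
0.05 [207.  172.2]
0.06 [206.8 168.6]
0.07 [206.7 165. ]
0.08 [206.5 161.3]
```

step_arm([
  [[0,0,0],0,150],
  [[0,0,0],0,255],
  [[0,0,0],0,255],
  [[0,0,0],0,255],
  [[0,0,0],0,255],
])

```text
clock: 6.18
tcp_pos: [0.4987, -0.2065, 0.0344]
orientation: [-0.001, 0.217, 0.976, -0.0]
wrist_force: [-1.1, 1.1, 2.1]
finger_gap: 0.0129
```

step_arm([
  [[0,0,0],0,255],
  [[0,0,0],0,255],
])

```text
clock: 6.42
tcp_pos: [0.4987, -0.2065, 0.0344]
orientation: [-0.001, 0.217, 0.976, -0.0]
wrist_force: [-0.7, 0.5, 2.3]
finger_gap: 0.0131
```

```bash
python3 - <<'E'
from ov import *
snap('wrist','w6');s=env.get_state(); p=s['tcp_pos'];print(s['clock'],p,s['finger_gap'],s['wrist_force'],s['ft_torque'])
E
```

```text
6.475 [ 0.49868413 -0.20645804  0.03438535] 0.013030713627393926 [0.59775878 0.76386088 0.51161014] [ 0.06732315  0.14100411 -0.00899374]
```

View pics/w6.png

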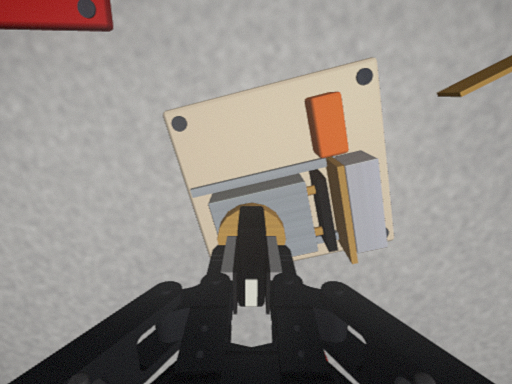

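Gripped: the gap is 13 mm on the bar and forces are low. Next is the clockwise turn, about -1.32 rad.

step_arm([
  [[0,0,0],-0.15,255],
  [[0,0,0],-0.3,255],
  [[0,0,0],-0.45,255],
  [[0,0,0],-0.6,255],
  [[0,0,0],-0.6,255],
])

```text
clock: 7.1
tcp_pos: [0.4989, -0.2062, 0.0344]
orientation: [-0.001, 0.495, 0.869, 0.001]
wrist_force: [1.3, 2.4, 0.2]
finger_gap: 0.013
```

```bash
python3 - <<'E'
from ov import *
snap('wrist','w7');s=env.get_state(); p=s['tcp_pos'];print(s['clock'],p,s['finger_gap'],s['wrist_force'],s['ft_torque'],s['joint_pos'])
q=s['orientation']; print('tool y ang',np.degrees(2*np.arctan2(q[2],q[1]))-90)
E
```

```text
7.15 [ 0.49894263 -0.20620421  0.03439741] 0.013001791652650233 [0.71267882 2.37743586 0.77898405] [ 0.43190437 -0.23660223 -0.08039342] [-0.54129391  0.36025092 -0.32531352  0.88757156  0.00107563  0.4939196 ]
tool y ang 30.686563066142256
```

View pics/w7.png

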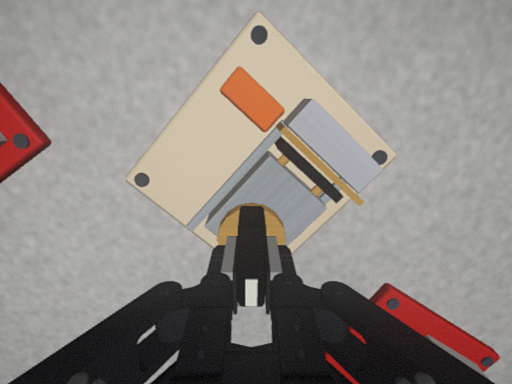

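The knob turns with the tool and the pad is approaching the blade. About 0.72 rad remains.

step_arm([
  [[0,0,0],-0.15,255],
  [[0,0,0],-0.3,255],
  [[0,0,0],-0.45,255],
  [[0,0,0],-0.6,255],
  [[0,0,0],-0.73,255],
])

```text
clock: 7.78
tcp_pos: [0.4994, -0.206, 0.0344]
orientation: [-0.001, 0.773, 0.635, 0.001]
wrist_force: [1.5, 0.9, 0.5]
finger_gap: 0.0129
```

```bash
python3 - <<'E'
from ov import *
snap('wrist','w8');s=env.get_state(); p=s['tcp_pos'];print(s['clock'],p,s['finger_gap'],s['wrist_force'],s['ft_torque'],s['joint_pos'])
q=s['orientation']; print('tool y ang',np.degrees(2*np.arctan2(q[2],q[1]))-90)
E
```

```text
7.825 [ 0.49946258 -0.20607511  0.03439756] 0.01301438746652611 [2.57209121 1.47286225 0.41566332] [ 0.31125717 -0.42620439 -0.0953909 ] [-0.54180852  0.35924072 -0.32684723  0.88503613  0.00307217  1.22850531]
tool y ang -11.43153967197118
```

View pics/w8.png

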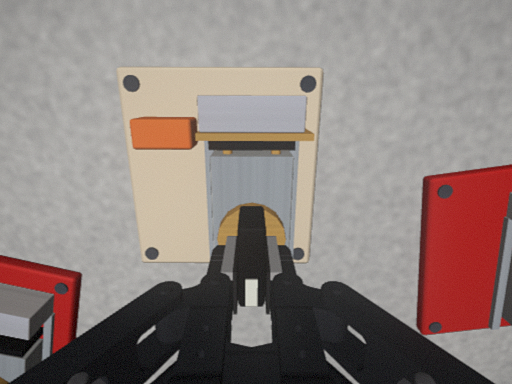

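The bar now points straight away from the jaws and the pad is on the blade. I'll release and lift straight up.

step_arm([
  [[0,0,0],0,150],
  [[0,0,0],0,80],
  [[0,0,0],0,0],
  [[0,0,0],0,0],
  [[0,0,0],0,0],
])

```text
clock: 8.45
tcp_pos: [0.4994, -0.2061, 0.0344]
orientation: [-0.001, 0.774, 0.633, 0.001]
wrist_force: [0.1, 1.0, -0.0]
finger_gap: 0.0854
```

step_arm([
  [[0,0,3],0,0],
  [[0,0,7],0,0],
  [[0,0,12],0,0],
  [[0,0,17],0,0],
  [[0,0,17],0,0],
])

```text
clock: 9.07
tcp_pos: [0.5019, -0.2076, 0.2091]
orientation: [0.003, 0.774, 0.633, 0.003]
wrist_force: [0.3, -0.7, 0.9]
finger_gap: 0.0852
```

```bash
python3 - <<'E'
from ov import *
snap('wrist','w9');s=env.get_state(); p=s['tcp_pos'];print(s['clock'],p,s['finger_gap'],s['wrist_force'])
draw('w9',.4990,-.2057,-.192,1.57,160,60,340,210,4,'w9o')
crop('w9',160,60,340,210,4,'w9c')
E
```

```text
9.125 [ 0.50066678 -0.20688007  0.20651785] 0.08568744282583944 [-0.28837335  0.5016438  -1.0815675 ]
```

View pics/w9o.png

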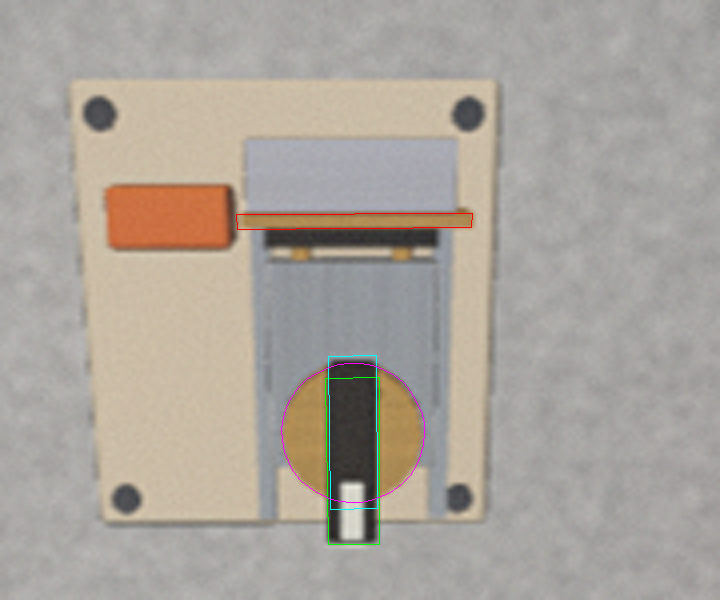

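View pics/w9c.png

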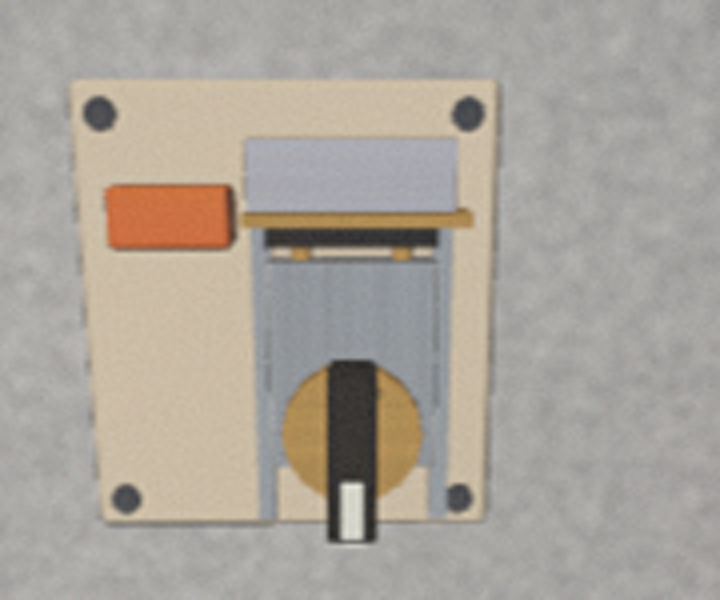

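The overlay at 1.57 rad fits the knob. The blade sits flush against the fixed jaw with the rubber pad on it, and the arm is clear.

```bash
python3 - <<'E'
from workcell import env
s=env.get_state(); print(s['clock'],abs(s['qvel']).max()); print(env.hand_in())
E
```

```text
9.125 0.06613579938932754
the job is handed in; nothing more can be done
None
```

I turned the black knob of the cream clamp holding the orange-handled blade clockwise by about 1.33 rad, from about 0.24 to about 1.57. I then let go, lifted clear and handed the job in at 9.1 s.

- **Last picture:** the white-marked knob end points straight away from the jaws, and a model drawn at 1.57 rad fits it. The blade is still in the gap, flat against the fixed jaw with the rubber pad on it. I never went near the other clamp, though I took no separate picture of it at the end. Wrist force readings stayed below about 3 N.
- **What disagreed:** my first grip closed on nothing. The real finger ends turned out to be about 26 mm short of the reported TCP, so the fingers shut just above the knob. I lowered the reported TCP to 34 mm and gripped again. The second grip held, with the gap reading 13 mm on the 14 mm bar.

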